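Take the lid off the lunch box and stand it in the rack

ROBOT

A 6-joint arm with a two-finger parallel gripper is mounted at the origin on the work surface; the furniture and walls round the work are solid. World frame = base frame: x ahead of the robot, y to its left, z up, the work surface at z = 0. Lengths are in m, angles in rad, forces in N, time in s.
With the tool pointing down it reaches from about 0.35 to 0.975 m from the base axis. Payload 4.9 kg.
Tool frame: the origin (TCP) lies midway between the tips of the shut fingers; the grasp point (between the pads) lies 19 mm behind it (ctrl.tcp_to_grasp is the distance from the TCP to the grasp point, in m); z points along the fingers, y is the line along which they close (so a half turn about z gives the same grasp; the last joint's range is limited). The gripper opens to 85 mm and grips with 20 to 120 N. Pads are 22 mm wide; open, the fingers measure 114 mm over their backs; the gripper's body (76 mm by 85 mm) begins 54 mm behind the grasp point. The pads swing forward as they close: fully open they stand 13 mm farther back than shut.
Start: joints at [-1.339, 0.053, 1.613, -0, 1.476, -0.119], TCP at [0.215, -0.587, 0.231] pointing down, gripper open.
Joint ranges: [-3.01, 3.01], [-1.01, 2.22], [0.06, 2.58], [-1.02, 4.17], [0.09, 2.62], [-3.14, 3.14]. Speed limits (rad/s): [2.57, 2.57, 3.14, 3.14, 3.14, 3.14].

INTERFACE

Orientations are given as a rotation vector (axis times angle).
In Python, from station import ctrl, optics, monitor gives the robot as it stands (ctrl), with the cameras (optics) and the readings (monitor).
- The arm moves only by the tool jog_arm, called after "Emit:" as name([rows], argument=value, ...), one row to a line, values as JSON. Schema: {"type":"object","properties":{"increments":{"type":"array","items":{"type":"array","prefixItems":[{"type":"number"},{"type":"array","items":{"type":"number"},"minItems":3,"maxItems":3},{"type":"array","items":{"type":"number"},"minItems":3,"maxItems":3}],"minItems":3,"maxItems":3},"minItems":1,"maxItems":20},"grip_n":{"type":"number"},"only":{"type":"string"},"quiet":{"type":"boolean"},"lines":{"type":"string"}},"required":["increments"],"additionalProperties":false}. increments is a list of rows, 1 to 20 of them, each written [opening, [dx, dy, dz], [rx, ry, rz]]: the finger opening in m, then dx, dy, dz in m, then a rotation vector rx, ry, rz in rad; each row is the pose to reach, as a shift and turn from the pose commanded when the call began, along the tool's axes at that moment; what a row does not reach only later rows make up. A row lasts 1/12 s, in which the tool goes at most 0.0417 m and 0.125 rad, less where a joint would pass 70% of its speed; a pose out of reach is approached as far as the arm can. The fingers move at their own pace and stop on an object; grip_n is the grip in N (left out, the last holds). Time passes only in rows, so rows that do not move let the fingers close. The tool returns the time, the measured TCP pose, the force, the opening and the grip force at its end. only (a regular expression) keeps the lines of the reply that match it, lines (a string "A,B") keeps lines A to B, and quiet returns only ok. Input that does not fit is refused with a message, and nothing moves.
- monitor.get_obs(): the state, without advancing time (a new reading comes with each control period).
- optics.get_image(name): name is "scene" or "top"; returns the picture (400x640x3 uint8, red, green, blue); there is no depth.
- optics.camera_params(name): a dict with "fx", "fy", "cx", "cy" (pixels), "k1" (the pictures are not rectified: a ray, as slopes to the right and down, at radius r is drawn at 1 + k1 r^2 times it, then the intrinsics apply), "T" (4x4, takes a point from camera to world coordinates). Camera axes: x right, y down, z forward; pixel columns grow to the right and rows downward; lengths in m; the calibration is good to about 2 mm. A picture is of the moment at which its call begins. camera_params takes no time and is no camera call.
- ctrl.finish_job(): hands the job in; it is judged then, once.
The state is a dict: "t": time; "q": joint angles; "dq": joint speeds; "effort": joint torques, N m; "tool_pos": TCP position; "tool_rot": TCP orientation; "contact_force": force on the tool from outside, world axes, zero at the start; "wrist_torque": the same for the moment, N m; "opening": finger opening in m; "grip_force": force on a finger pad.
Only numpy, scipy, OpenCV 4.12 (cv2) and the standard library are available. Lean on these libraries where they do the work, as an engineer would, in place of code of your own. Each camera call takes 0.05 s, during which the arm holds its last target. There are 200 camera calls.

TASK

The lunch box has to be washed, so take its lid off: swing the lid up by its steel handle until it stands vertical on its hinge, pause there, then lift it straight up off the two hinge pins. Stand the lid upright, handle on top, in the slot of the wooden rack and let go. Leave the glass jar where it stands.

Things in the scene. Friction and masses are not known exactly. Their poses are not given: they have to be found in the camera images.
- lid: White lid, 0.25 kg. Origin on the hinge axis, mid-width; axes as the box's when shut. Panel x -144 to -19, y +-103, 8 thick, rim 8 below. Handle: fixed 10 mm round steel bar along y (+-45) at x -194, z 0, open gap of 45 to the panel; it turns in fingers closing along x. Two knuckles at y +-64, 19 thick, reach x +12, slotted to +x: vertical, handle up, the lid leaves the pins after 20 of lift.
- lunch_box: Blue lunch box, 120 (x) x 200 (y) x 70 mm high, fixed. Origin: centre of its underside; z up, x from the front (handle side, facing the robot) to the hinge. Two 8 mm steel pins along y on grey brackets behind the far wall, axis at x +81, z +74 mm; the lid's origin sits there and the lid swings freely up about it (it falls shut if let go half way) until its underside faces the front.
- rack: Wooden rack, fixed: board 110 (x) x 220 (y) x 15 mm, with two rows of four 10 mm dowels up to z 94 mm. Origin: centre of its underside, z up. The slot between the rows runs along y, centred on x = 0, 44 mm clear, floor at z 15 mm. The lid (22 mm thick over all) stands in it on its knuckles, lid origin 27 mm above the rack's; either face may look to the robot.
- jar: Small glass jar with a yellow cap, 64 mm across and 90 mm high, standing loose near the work. Origin: centre of its underside. Not to be moved.

How it is judged:
By the outcome, as a careful person would: the job done as asked, in the order asked, and still so for the second after the job is handed in, with the robot touching nothing.
It also fails if it takes over 53 s, if anything falls off the work surface, if the arm or the gripper's body presses on something with over 40 N, if the wrist force passes 120 N, or if a joint passes its speed limit or range.

## Working session

There is one attempt and no reset: what is moved stays moved. The work goes in short steps, Python scripts to look and compute and a tool call to move; the robot and the scene stay as the last step left them, time stands still between calls to the robot, and variables do not carry over. Pictures are saved under pics/ and viewed, at most 10 in all, crops included, and the job is handed in when it is done.

```bash
ls; mkdir -p pics
```

Run:
```python
from station import ctrl, optics, monitor
import cv2
for n in("scene","top"):
    cv2.imwrite(f"pics/{n}0.png",optics.get_image(n)[:,:,::-1]); p=optics.camera_params(n); print(n,p)
o=monitor.get_obs(); print(o, ctrl.tcp_to_grasp)
```

```text
pics
station.py
scene {'fx': 498.5658029693706, 'fy': 498.5658029693706, 'cx': 316.74746615207783, 'cy': 206.84398257083248, 'k1': 0.047104864832239794, 'T': array([[-0.89240635, -0.25053641,  0.37528976,  0.08847323],
       [-0.45116843,  0.50944845, -0.73274097,  1.02967145],
       [-0.00761249, -0.82322159, -0.56766915,  0.77259794],
       [ 0.        ,  0.        ,  0.        ,  1.        ]])}
top {'fx': 425.4171633192376, 'fy': 425.4171633192376, 'cx': 314.59824491657037, 'cy': 199.23879087249802, 'k1': 0.0381154325021516, 'T': array([[ 0.01259732, -0.99126288,  0.13129814,  0.4298828 ],
       [-0.99991166, -0.01193144,  0.00585703,  0.09446807],
       [-0.00423928, -0.13136032, -0.99132562,  1.224279  ],
       [ 0.        ,  0.        ,  0.        ,  1.        ]])}
{'t': 0.1, 'q': array([-1.33898003e+00,  5.32899872e-02,  1.61416929e+00,  1.25269510e-05,
        1.47598528e+00, -1.19014804e-01]), 'dq': array([-0.00120306, -0.0032407 , -0.00197419,  0.00051573,  0.00213978,
        0.00099759]), 'effort': array([-2.65000608e-04, -3.94907999e+01, -3.71361637e+01, -1.33101430e-04,
        3.96989679e-03,  6.77328785e-06]), 'tool_pos': array([ 0.21466343, -0.58637831,  0.23017895]), 'tool_rot': array([-3.09156114e+00, -5.47937705e-01,  1.44340029e-04]), 'contact_force': array([ 0.37623967,  0.3341432 , -0.1477375 ]), 'wrist_torque': array([-0.00750675,  0.03122158,  0.01251633]), 'grip_force': 0.0, 'opening': 0.08515744022370565} 0.0187
```

View pics/scene0.png

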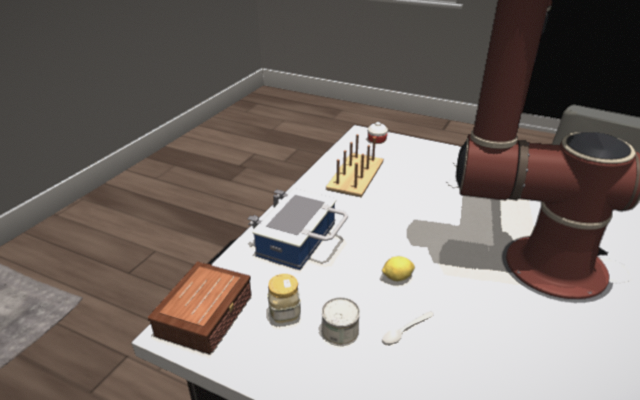

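View pics/top0.png

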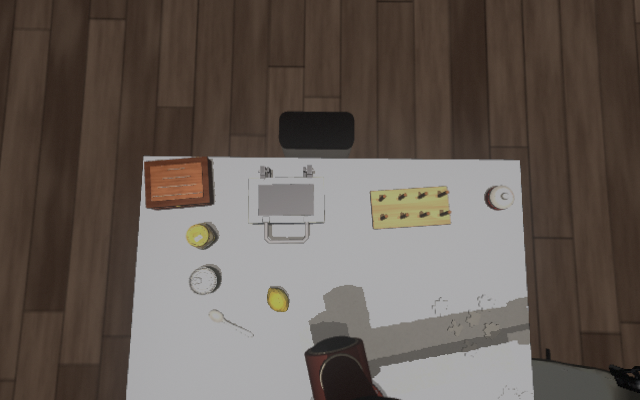

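The top view shows the box near (286,200) with its handle near (287,235), hinges at (265,172) and (308,172), the rack at (411,207) and the jar at (199,236). I'll zoom in for accurate points.

Create h.py:
```python
import numpy as np, cv2
from station import ctrl, optics, monitor
from scipy.spatial.transform import Rotation as R
def ray(n,u,v):
    p=optics.camera_params(n); K=np.array([[p["fx"],0,p["cx"]],[0,p["fy"],p["cy"]],[0,0,1]])
    xy=cv2.undistortPoints(np.array([[[u,v]]],float),K,np.array([p["k1"],0,0,0,0.]))[0,0]
    T=p["T"]; return T[:3,3],T[:3,:3]@np.array([xy[0],xy[1],1])
def onz(n,u,v,z):
    o,d=ray(n,u,v); return o+d*(z-o[2])/d[2]
def proj(n,P):
    p=optics.camera_params(n); K=np.array([[p["fx"],0,p["cx"]],[0,p["fy"],p["cy"]],[0,0,1]])
    W=np.linalg.inv(p["T"]); return cv2.projectPoints(np.array(P,float).reshape(-1,3),W[:3,:3],W[:3,3],K,np.array([p["k1"],0,0,0,0.]))[0][:,0]
def rel(pos,Rm):
    "shift and turn to a wanted TCP pose in the present tool axes"
    o=monitor.get_obs(); A=R.from_rotvec(o["tool_rot"])
    return A.inv().apply(np.array(pos)-o["tool_pos"]).round(4),(A.inv()*Rm).as_rotvec().round(4)
```

Run:
```python
import cv2
a=cv2.imread("pics/top0.png")
cv2.imwrite("pics/c1.png",cv2.resize(a[155:255,240:340],None,fx=6,fy=6,interpolation=cv2.INTER_CUBIC))
h=cv2.cvtColor(a,cv2.COLOR_BGR2HSV)
m=cv2.inRange(h,(15,70,120),(32,255,255)); m[:,:360]=0;m[:,480:]=0
m=cv2.morphologyEx(m,cv2.MORPH_CLOSE,cv2.getStructuringElement(cv2.MORPH_RECT,(9,9)))
c=max(cv2.findContours(m,0,2)[0],key=cv2.contourArea); r=cv2.minAreaRect(c)
from h import *
print(r); B=cv2.boxPoints(r); P=np.array([onz("top",*b,.015) for b in B]); print(P.round(4),P.mean(0))
```

```text
((409.6751708984375, 207.2145233154297), (37.92116165161133, 77.2265396118164), 86.3086166381836)
[[ 0.6165 -0.0569  0.015 ]
 [ 0.6334 -0.2772  0.015 ]
 [ 0.5249 -0.2809  0.015 ]
 [ 0.5079 -0.0633  0.015 ]] [ 0.57068927 -0.16959452  0.015     ]
```

View pics/c1.png

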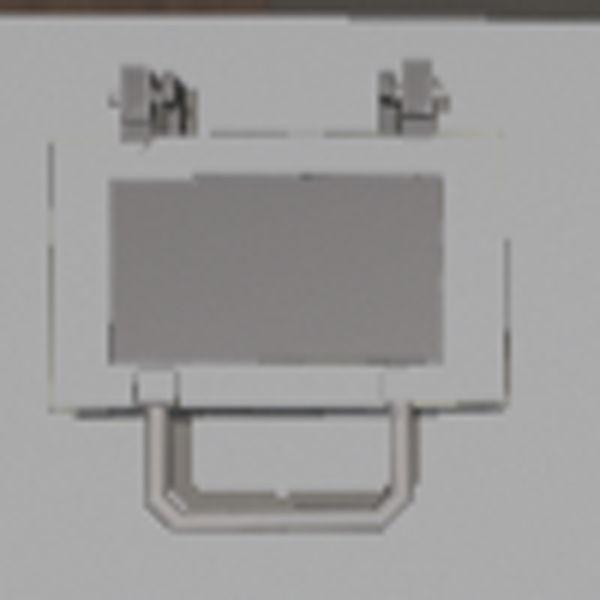

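The crop shows the panel corners at about (50,142), (505,133), (507,405) and (50,410), and the handle bar along row ≈520 from x≈157 to 402. I'll turn these into poses.

Run:
```python
from h import *
a=cv2.imread("pics/top0.png")
f=lambda u,v:(240+(u+.5)/6-.5,155+(v+.5)/6-.5)
for nm,uv,z in [("FL",(50,140),.078),("FR",(505,133),.078),("NR",(507,405),.078),("NL",(50,410),.078),("hL",(157,521),.074),("hR",(402,520),.074),("pinLo",(112,100),.078),("pinRo",(446,102),.074)]:
    print(nm,f(*uv),onz("top",*f(*uv),z).round(4))
# rack edges
h=cv2.cvtColor(a,cv2.COLOR_BGR2HSV)
m=cv2.inRange(h,(15,70,120),(32,255,255)); m[:,:360]=0;m[:,480:]=0
m=cv2.morphologyEx(m,cv2.MORPH_CLOSE,np.ones((9,9)))
top=[];bot=[]
for u in range(378,444):
    r=np.where(m[:,u])[0]; top.append(onz("top",u,r[0]-.5,.015)[:2]); bot.append(onz("top",u,r[-1]+.5,.015)[:2])
for e in(top,bot):
    e=np.array(e);k=np.polyfit(e[:,1],e[:,0],1);print("rack x at y=-.17",np.polyval(k,-.17),"yaw",np.degrees(-np.arctan(k[0])))
row=[np.where(m[v])[0][[0,-1]] for v in range(195,220)]
for i in(0,1): 
    e=np.array([onz("top",r[i]+(-.5,.5)[i],v,.015)[:2] for v,r in zip(range(195,220),row)]); k=np.polyfit(e[:,0],e[:,1],1); print("rack y at x=.57",np.polyval(k,.57))
# yellow cap jar
m=cv2.inRange(h,(20,120,120),(35,255,255)); m[:,:180]=0;m[:,215:]=0;m[255:]=0;m[:220]=0
M=cv2.moments(m);print("jar",onz("top",M["m10"]/M["m00"],M["m01"]/M["m00"],.09))
cv2.imwrite("pics/c2.png",cv2.resize(a[170:245,360:460],None,fx=7,fy=7,interpolation=cv2.INTER_CUBIC))
b=cv2.imread("pics/scene0.png"); cv2.imwrite("pics/c3.png",cv2.resize(b[170:270,235:365],None,fx=6,fy=6,interpolation=cv2.INTER_CUBIC))
```

```text
FL (247.91666666666666, 177.91666666666666) [0.6383 0.2844 0.078 ]
FR (323.75, 176.75) [0.6441 0.077  0.078 ]
NR (324.0833333333333, 222.08333333333331) [0.5198 0.0749 0.078 ]
NL (247.91666666666666, 222.91666666666669) [0.5151 0.2803 0.078 ]
hL (265.75, 241.41666666666669) [0.4662 0.2313 0.074 ]
hR (306.5833333333333, 241.25) [0.4679 0.1214 0.074 ]
pinLo (258.25, 171.25) [0.6572 0.2567 0.078 ]
pinRo (313.9166666666667, 171.58333333333334) [0.6589 0.1041 0.074 ]
rack x at y=-.17 0.624889786458399 yaw 4.530160189352561
rack x at y=-.17 0.5161868307234904 yaw 4.450458190898431
rack y at x=.57 -0.060393825393361605
rack y at x=.57 -0.27867328531499436
jar [0.48561616 0.41168769 0.09      ]
```

View pics/c2.png

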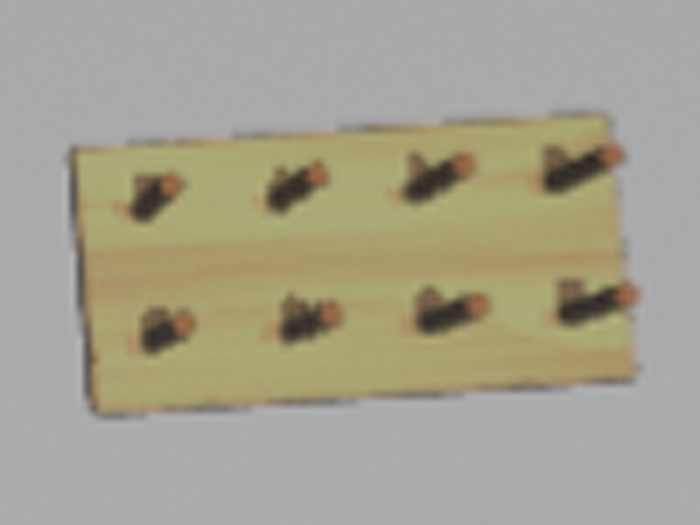

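View pics/c3.png

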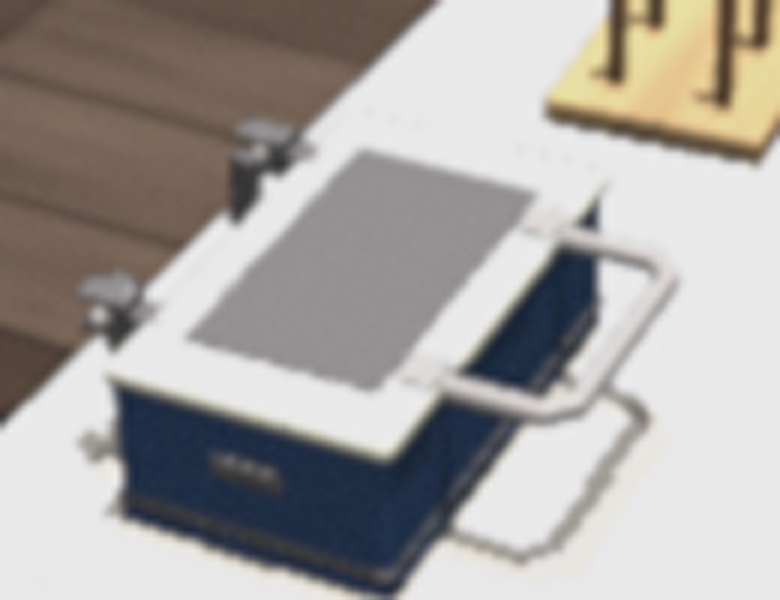

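The rack is at about (0.5705, -0.1695) with yaw 4.5° (two rows of dowels, slot in between). The lid hinge is at about (0.6608, 0.1812, 0.074) with yaw 1.4°, and the handle bar at about (0.467, 0.1763, 0.074). The two handle estimates agree. Next I'll work out the approach.

Add to h.py:
```python
def down(th):
    c,s=np.cos(th),np.sin(th); return R.from_matrix(np.array([[-s,c,0],[c,s,0],[0,0,-1]]))
```

```bash
python3 -c "
from h import *
print(rel([.467,.1763,.19],down(.025)), down(.025).as_matrix().round(2).tolist(), np.linalg.norm(np.array([.467,.1763,.19])-monitor.get_obs()['tool_pos']))"
```

Emit:
jog_arm([
  [0.085,[0.01,-0.013,0],[0,0,-0.03]],
  [0.085,[0.03,-0.04,0.002],[0,0,-0.09]],
  [0.045,[0.4991,-0.6294,0.0415],[-0.0014,-0.0013,-1.245]],
  [0.045,[0.4991,-0.6294,0.0415],[-0.0014,-0.0013,-1.245]],
  [0.045,[0.4991,-0.6294,0.0415],[-0.0014,-0.0013,-1.245]],
  [0.045,[0.4991,-0.6294,0.0415],[-0.0014,-0.0013,-1.245]],
  [0.045,[0.4991,-0.6294,0.0415],[-0.0014,-0.0013,-1.245]],
  [0.045,[0.4991,-0.6294,0.0415],[-0.0014,-0.0013,-1.245]],
  [0.045,[0.4991,-0.6294,0.0415],[-0.0014,-0.0013,-1.245]],
  [0.045,[0.4991,-0.6294,0.0415],[-0.0014,-0.0013,-1.245]],
  [0.045,[0.4991,-0.6294,0.0415],[-0.0014,-0.0013,-1.245]],
  [0.045,[0.4991,-0.6294,0.0415],[-0.0014,-0.0013,-1.245]],
  [0.045,[0.4991,-0.6294,0.0415],[-0.0014,-0.0013,-1.245]],
  [0.045,[0.4991,-0.6294,0.0415],[-0.0014,-0.0013,-1.245]],
  [0.045,[0.4991,-0.6294,0.0415],[-0.0014,-0.0013,-1.245]],
  [0.045,[0.4991,-0.6294,0.0415],[-0.0014,-0.0013,-1.245]],
  [0.045,[0.4991,-0.6294,0.0415],[-0.0014,-0.0013,-1.245]],
  [0.045,[0.4991,-0.6294,0.0415],[-0.0014,-0.0013,-1.245]],
  [0.045,[0.4991,-0.6294,0.0415],[-0.0014,-0.0013,-1.245]],
  [0.045,[0.4991,-0.6294,0.0415],[-0.0014,-0.0013,-1.245]],
], grip_n=60)

```text
t: 1.77
tool_pos: [0.4657, 0.1739, 0.1895]
tool_rot: [2.192, 2.249, -0.002]
contact_force: [-0.1, -0.8, 0.0]
opening: 0.0452
grip_force: 0.0
```

```bash
python3 -c "
from h import *
print(rel([.467,.1763,.19],down(.025)))"
```

```text
(array([ 0.0024,  0.0014, -0.0005]), array([0.0002, 0.002 , 0.0008]))
```

Emit:
jog_arm([
  [0.045,[0,0,0],[0,0,0]],
  [0.045,[0,0,0],[0,0,0]],
  [0.045,[0,0,0.02],[0,0,0]],
  [0.045,[0,0,0.05],[0,0,0]],
  [0.045,[0,0,0.08],[0,0,0]],
  [0.045,[0,0,0.1],[0,0,0]],
  [0.045,[0,0,0.12],[0,0,0]],
  [0.045,[0,0,0.13],[0,0,0]],
  [0.045,[0,0,0.135],[0,0,0]],
  [0.045,[0,0,0.135],[0,0,0]],
  [0.045,[0,0,0.135],[0,0,0]],
])

```text
t: 2.68
tool_pos: [0.4666, 0.171, 0.056]
tool_rot: [2.193, 2.247, 0.0]
contact_force: [0.3, -0.3, 0.1]
opening: 0.0455
grip_force: 0.0
```

Run:
```python
from h import *
print(rel([.467,.1763,.055],down(.025)))
a=optics.get_image("scene")[:,:,::-1]; b=optics.get_image("top")[:,:,::-1]
cv2.imwrite("pics/g1.png",np.hstack([cv2.resize(a[160:290,230:380],(400,347)),cv2.resize(b[150:270,230:350],(347,347))]))
```

```text
(array([0.0053, 0.0005, 0.001 ]), array([ 0.0018,  0.0016, -0.0007]))
```

View pics/g1.png

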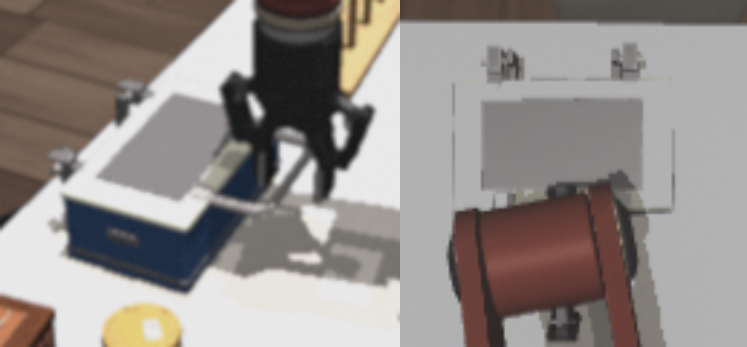

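The fingers straddle the bar, one of them in the gap between bar and panel. I'll close on it.

Emit:
jog_arm([
  [0.0,[0,0,0],[0,0,0]],
  [0,[0,0,0],[0,0,0]],
  [0,[0,0,0],[0,0,0]],
  [0,[0,0,0],[0,0,0]],
  [0,[0,0,0],[0,0,0]],
  [0,[0,0,0],[0,0,0]],
], grip_n=40)

```text
t: 3.28
tool_pos: [0.4664, 0.1715, 0.0557]
tool_rot: [2.192, 2.248, -0.0]
contact_force: [0.3, 0.2, 3.8]
opening: 0.0088
grip_force: 39.0
```

Run:
```python
from h import *
o=monitor.get_obs(); print(o["tool_pos"],o["contact_force"],o["wrist_torque"])
H=np.array([.6608,.1812,.074]);g=o["tool_pos"]-[0,0,ctrl.tcp_to_grasp]*np.array([0,0,-1]); 
print(g)
A=R.from_rotvec(o["tool_rot"]).as_matrix()
d=np.array([np.cos(.025),np.sin(.025),0])
r=.194
for a in range(0,91,5):
    t=np.radians(a); s=d*r*(1-np.cos(t))+np.array([0,0,r*np.sin(t)])
    print(a,(A.T@s).round(3))
```

```text
[0.46639701 0.17147703 0.05569811] [0.30179391 0.1860877  3.7892275 ] [-0.08737526  0.02800682 -0.00664806]
[0.46639701 0.17147703 0.07439811]
0 [0. 0. 0.]
5 [-0.     0.001 -0.017]
10 [-0.     0.003 -0.034]
15 [-0.     0.007 -0.05 ]
20 [-0.     0.012 -0.066]
25 [-0.     0.018 -0.082]
30 [-0.     0.026 -0.097]
35 [-0.     0.035 -0.111]
40 [-0.     0.046 -0.125]
45 [-0.     0.057 -0.137]
50 [-0.     0.07  -0.149]
55 [-0.     0.083 -0.159]
60 [-0.     0.097 -0.168]
65 [-0.     0.112 -0.176]
70 [-0.     0.128 -0.182]
75 [-0.     0.144 -0.187]
80 [-0.     0.161 -0.191]
85 [-0.     0.177 -0.193]
90 [-0.     0.194 -0.194]
```

Emit:
jog_arm([
  [0,[0,0.001,-0.008],[0,0,0]],
  [0,[0,0.001,-0.017],[0,0,0]],
  [0,[0,0.002,-0.025],[0,0,0]],
  [0,[0,0.003,-0.034],[0,0,0]],
  [0,[0,0.005,-0.042],[0,0,0]],
  [0,[0,0.007,-0.05],[0,0,0]],
  [0,[0,0.0095,-0.058],[0,0,0]],
  [0,[0,0.012,-0.066],[0,0,0]],
  [0,[0,0.015,-0.074],[0,0,0]],
  [0,[0,0.018,-0.082],[0,0,0]],
  [0,[0,0.022,-0.0895],[0,0,0]],
  [0,[0,0.026,-0.097],[0,0,0]],
  [0,[0,0.026,-0.097],[0,0,0]],
])

```text
t: 4.37
tool_pos: [0.4937, 0.1723, 0.1543]
tool_rot: [2.191, 2.246, 0.003]
contact_force: [0.1, 0.2, -3.4]
opening: 0.0085
grip_force: 38.9
```

Emit:
jog_arm([
  [0,[0,0.004,-0.007],[0,0,0]],
  [0,[0,0.009,-0.014],[0,0,0]],
  [0,[0,0.020,-0.028],[0,0,0]],
  [0,[0,0.031,-0.040],[0,0,0]],
  [0,[0,0.044,-0.052],[0,0,0]],
  [0,[0,0.057,-0.062],[0,0,0]],
  [0,[0,0.071,-0.071],[0,0,0]],
  [0,[0,0.086,-0.079],[0,0,0]],
  [0,[0,0.102,-0.085],[0,0,0]],
  [0,[0,0.110,-0.0875],[0,0,0]],
  [0,[0,0.118,-0.090],[0,0,0]],
  [0,[0,0.127,-0.092],[0,0,0]],
  [0,[0,0.135,-0.094],[0,0,0]],
  [0,[0,0.135,-0.094],[0,0,0]],
])

```text
t: 5.53
tool_pos: [0.6281, 0.1755, 0.2472]
tool_rot: [2.192, 2.247, 0.0]
contact_force: [-3.9, -2.4, 4.1]
opening: 0.0083
grip_force: 39.7
```

Run:
```python
from h import *
o=monitor.get_obs(); H=np.array([.6608,.1812,.074]); g=o["tool_pos"]+[0,0,ctrl.tcp_to_grasp]; v=g-H
print(g,"r",np.hypot(v[0],v[2]),"ang",np.degrees(np.arctan2(v[2],-v[0])),o["contact_force"],o["wrist_torque"])
```

```text
[0.62810027 0.17551895 0.26585274] r 0.19461948798575682 ang 80.32735296492311 [-3.94127566 -2.36300856  4.07404286] [-0.25138584  0.53508235 -0.0012266 ]
```

Emit:
jog_arm([
  [0,[0,0.008,-0.001],[0,0,0]],
  [0,[0,0.016,-0.002],[0,0,0]],
  [0,[0,0.022,-0.0025],[0,0,0]],
  [0,[0,0.028,-0.003],[0,0,0]],
  [0,[0,0.031,-0.003],[0,0,0]],
  [0,[0,0.033,-0.003],[0,0,0]],
  [0,[0,0.033,-0.003],[0,0,0]],
  [0,[0,0.033,-0.003],[0,0,0]],
  [0,[0,0.033,-0.003],[0,0,0]],
])

```text
t: 6.28
tool_pos: [0.6598, 0.1765, 0.2493]
tool_rot: [2.192, 2.248, -0.001]
contact_force: [-0.5, -1.4, 4.5]
opening: 0.0083
grip_force: 40.7
```

Run:
```python
from h import *
o=monitor.get_obs(); H=np.array([.6608,.1812,.074]); g=o["tool_pos"]+[0,0,ctrl.tcp_to_grasp]; v=g-H
print(g,"r",np.hypot(v[0],v[2]),"ang",np.degrees(np.arctan2(v[2],-v[0])),o["contact_force"],o["wrist_torque"])
a=optics.get_image("scene")[:,:,::-1]; b=optics.get_image("top")[:,:,::-1]
cv2.imwrite("pics/v1.png",np.hstack([cv2.resize(a[100:290,200:390],(400,400)),cv2.resize(b[130:250,230:350],(400,400))]))
```

```text
[0.65978424 0.17645724 0.267965  ] r 0.19396766462913648 ang 89.69995523660737 [-0.54732803 -1.42684315  4.4582711 ] [-0.37095971  0.2052605   0.00139955]
```

View pics/v1.png

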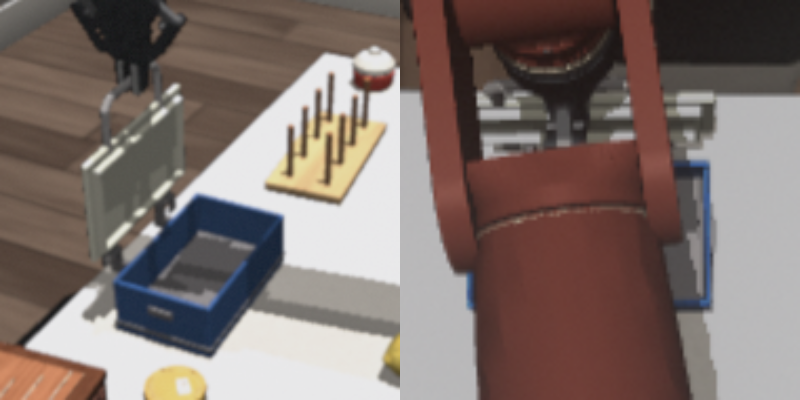

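The lid stands vertical on the hinge. Now the pause (1.2 s), followed by the first part of the lift.

Emit:
jog_arm([
  [0,[0,0,0],[0,0,0]],
  [0,[0,0,0],[0,0,0]],
  [0,[0,0,0],[0,0,0]],
  [0,[0,0,0],[0,0,0]],
  [0,[0,0,0],[0,0,0]],
  [0,[0,0,0],[0,0,0]],
  [0,[0,0,0],[0,0,0]],
  [0,[0,0,0],[0,0,0]],
  [0,[0,0,0],[0,0,0]],
  [0,[0,0,0],[0,0,0]],
  [0,[0,0,0],[0,0,0]],
  [0,[0,0,0],[0,0,0]],
  [0,[0,0,0],[0,0,0]],
  [0,[0,0,0],[0,0,0]],
], grip_n=50)

```text
t: 7.55
tool_pos: [0.6598, 0.1765, 0.2493]
tool_rot: [2.192, 2.248, -0.001]
contact_force: [-0.7, -2.6, 4.8]
opening: 0.0077
grip_force: 48.8
```

Emit:
jog_arm([
  [0,[0,0,-0.003],[0,0,0]],
  [0,[0,0,-0.007],[0,0,0]],
  [0,[0,0,-0.012],[0,0,0]],
  [0,[0,0,-0.018],[0,0,0]],
  [0,[0,0,-0.024],[0,0,0]],
  [0,[0,0,-0.03],[0,0,0]],
  [0,[0,0,-0.03],[0,0,0]],
])

```text
t: 8.13
tool_pos: [0.6607, 0.1768, 0.2817]
tool_rot: [2.191, 2.246, 0.004]
contact_force: [0.5, 0.4, -2.0]
opening: 0.0079
grip_force: 48.7
```

Emit:
jog_arm([
  [0,[0,0,-0.005],[0,0,0]],
  [0,[0,0,-0.015],[0,0,0]],
  [0,[0,0,-0.03],[0,0,0]],
  [0,[0,0,-0.045],[0,0,0]],
  [0,[0,0,-0.06],[0,0,0]],
  [0,[0,0,-0.07],[0,0,0]],
  [0,[0,0,-0.075],[0,0,0]],
  [0,[0,0,-0.075],[0,0,0]],
  [0,[0,0,-0.075],[0,0,0]],
])

```text
t: 8.88
tool_pos: [0.6597, 0.1767, 0.3543]
tool_rot: [2.192, 2.248, -0.001]
contact_force: [-0.5, 0.5, -3.1]
opening: 0.0084
grip_force: 48.8
```

Run:
```python
from h import *
o=monitor.get_obs(); print(o["tool_pos"],o["contact_force"],rel([.5709,-.1743,o["tool_pos"][2]],down(np.radians(4.5))))
```

```text
[0.65971892 0.1767274  0.35427445] [-0.45009096  0.51021286 -3.1315332 ] (array([-0.3487, -0.0976,  0.0005]), array([ 0.0006,  0.0017, -0.0535]))
```

Emit:
jog_arm([
  [0,[-0.003,-0.001,0],[0,0,0]],
  [0,[-0.011,-0.003,0],[0,0,-0.002]],
  [0,[-0.023,-0.006,0],[0,0,-0.004]],
  [0,[-0.04,-0.011,0],[0,0,-0.006]],
  [0,[-0.06,-0.017,0],[0,0,-0.01]],
  [0,[-0.085,-0.024,0],[0,0,-0.013]],
  [0,[-0.11,-0.031,0],[0,0,-0.017]],
  [0,[-0.135,-0.038,0],[0,0,-0.021]],
  [0,[-0.16,-0.045,0],[0,0,-0.025]],
  [0,[-0.185,-0.052,0],[0,0,-0.028]],
  [0,[-0.21,-0.059,0],[0,0,-0.032]],
  [0,[-0.235,-0.066,0],[0,0,-0.036]],
  [0,[-0.26,-0.073,0],[0,0,-0.04]],
  [0,[-0.285,-0.08,0],[0,0,-0.044]],
  [0,[-0.307,-0.086,0],[0,0,-0.047]],
  [0,[-0.325,-0.091,0],[0,0,-0.05]],
  [0,[-0.338,-0.0945,0],[0,0,-0.052]],
  [0,[-0.345,-0.0965,0],[0,0,-0.053]],
  [0,[-0.3487,-0.0976,0],[0,0,-0.0535]],
  [0,[-0.3487,-0.0976,0],[0,0,-0.0535]],
])

```text
t: 10.55
tool_pos: [0.5706, -0.1748, 0.3545]
tool_rot: [2.133, 2.305, -0.002]
contact_force: [0.6, 0.4, -3.2]
opening: 0.0079
grip_force: 48.7
```

Emit:
jog_arm([
  [0,[0,0,0],[0,0,0]],
  [0,[0,0,0],[0,0,0]],
  [0,[0,0,0],[0,0,0]],
  [0,[0,0,0],[0,0,0]],
])

```text
t: 10.88
tool_pos: [0.5711, -0.1736, 0.3547]
tool_rot: [2.13, 2.307, -0.001]
contact_force: [0.5, 0.1, -2.9]
opening: 0.0081
grip_force: 48.7
```

Run:
```python
from h import *
o=monitor.get_obs(); print(o["tool_pos"],o["contact_force"],o["wrist_torque"],rel([.5709,-.1743,.2023],down(np.radians(4.5))))
a=optics.get_image("scene")[:,:,::-1]; b=optics.get_image("top")[:,:,::-1]
cv2.imwrite("pics/r1.png",np.hstack([cv2.resize(a[60:210,290:440],(400,400)),cv2.resize(b[150:250,360:460],(400,400))]))
```

```text
[ 0.57107253 -0.17360393  0.35472513] [ 0.5369325   0.06532657 -2.85809592] [-0.03068132  0.00289899  0.02507333] (array([-0.0004, -0.0003,  0.1524]), array([0.0004, 0.0017, 0.0011]))
```

View pics/r1.png

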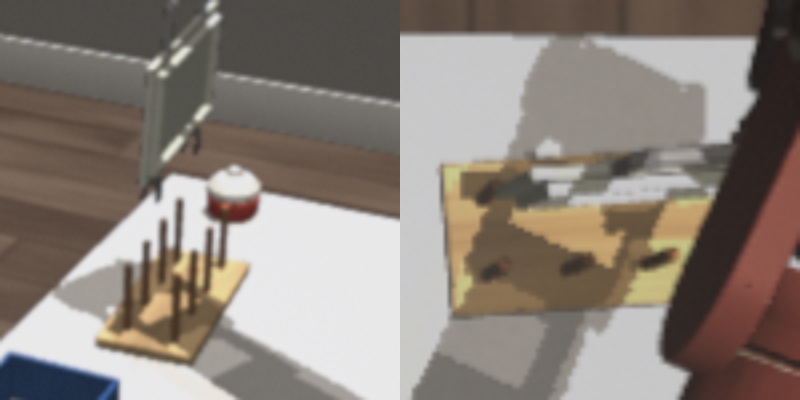

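The lid hangs above the rack; in the scene view its knuckle ends are at about (348,133) and (364,115). I'll check these against the poses predicted for a vertical lid.

Run:
```python
from h import *
c,s=np.cos(.0785),np.sin(.0785); C=np.array([.5707,-.1688])
for tilt in(-5,0,5):
    dx=.206*np.sin(np.radians(tilt))
    print(tilt,[proj("scene",[C[0]-s*y+c*dx,C[1]+c*y,.167]).round(1).tolist() for y in(.064,-.064)])
```

```text
-5 [[[356.3, 134.8]], [[370.4, 116.2]]]
0 [[[350.2, 133.5]], [[364.7, 115.1]]]
5 [[[344.1, 132.2]], [[359.0, 114.0]]]
```

The tilt is about 1°, well within the slot's clearance. Descending.

Emit:
jog_arm([
  [0,[0,-0.001,0.005],[0,0,0]],
  [0,[0,-0.002,0.015],[0,0,0]],
  [0,[0,-0.002,0.028],[0,0,0]],
  [0,[0,-0.002,0.04],[0,0,0]],
  [0,[0,-0.002,0.05],[0,0,0]],
  [0,[0,-0.002,0.06],[0,0,0]],
  [0,[0,-0.002,0.07],[0,0,0]],
  [0,[0,-0.002,0.08],[0,0,0]],
  [0,[0,-0.002,0.09],[0,0,0]],
  [0,[0,-0.002,0.1],[0,0,0]],
  [0,[0,-0.002,0.11],[0,0,0]],
  [0,[0,-0.002,0.12],[0,0,0]],
  [0,[0,-0.002,0.13],[0,0,0]],
  [0,[0,-0.002,0.138],[0,0,0]],
  [0,[0,-0.002,0.142],[0,0,0]],
  [0,[0,-0.002,0.142],[0,0,0]],
  [0,[0,-0.002,0.142],[0,0,0]],
])

```text
t: 12.4
tool_pos: [0.569, -0.1748, 0.2127]
tool_rot: [2.131, 2.306, -0.002]
contact_force: [-0.5, -0.9, -3.2]
opening: 0.0082
grip_force: 48.7
```

Emit:
jog_arm([
  [0,[0,0,0.002],[0,0,0]],
  [0,[0,0,0.004],[0,0,0]],
  [0,[0,0,0.006],[0,0,0]],
  [0,[0,0,0.008],[0,0,0]],
  [0,[0,0,0.008],[0,0,0]],
])

```text
t: 12.82
tool_pos: [0.5698, -0.1753, 0.2065]
tool_rot: [2.129, 2.303, -0.0]
contact_force: [-0.4, -0.5, 2.8]
opening: 0.0075
grip_force: 49.3
```

Emit:
jog_arm([
  [0,[0,0,0],[0,0,0]],
  [0,[0,0,0.001],[0,0,0]],
  [0,[0,0,0.002],[0,0,0]],
  [0,[0,0,0.002],[0,0,0]],
  [0,[0,0,0.002],[0,0,0]],
])

```text
t: 13.23
tool_pos: [0.5706, -0.1755, 0.2064]
tool_rot: [2.128, 2.302, 0.002]
contact_force: [0.4, 0.1, 9.3]
opening: 0.0081
grip_force: 50.0
```

Run:
```python
from h import *
o=monitor.get_obs();print(o["tool_pos"],o["contact_force"],o["wrist_torque"])
a=optics.get_image("scene")[:,:,::-1]; b=optics.get_image("top")[:,:,::-1]
cv2.imwrite("pics/r2.png",np.hstack([cv2.resize(a[90:210,310:410],(480,576)),cv2.resize(b[170:245,360:460],(320,240+336))[:]]))
```

```text
[ 0.57064513 -0.17545316  0.20640352] [0.4362037  0.06796675 9.32237977] [-0.0219795   0.13597389 -0.00744863]
```

View pics/r2.png

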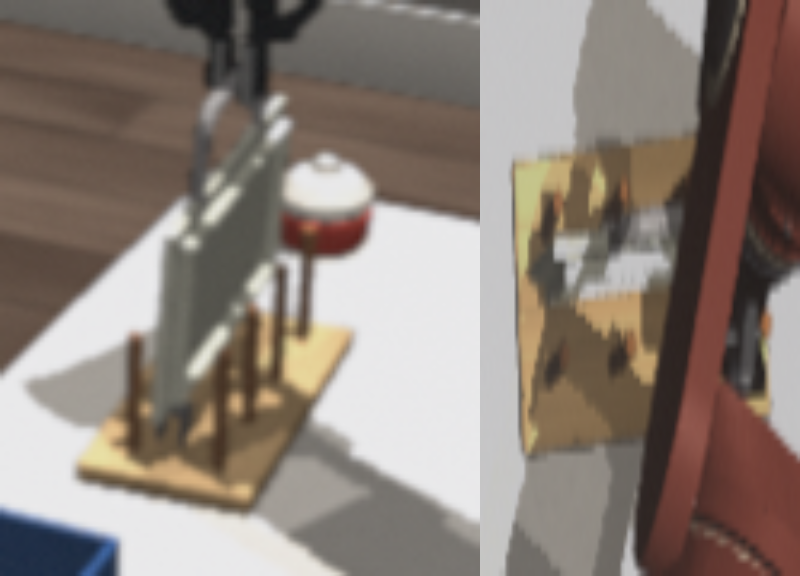

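The lid stands in the slot on its knuckles, between the dowel rows, and it bears on the floor (9 N). I'll take the load off, release and rise.

Emit:
jog_arm([
  [0,[0,0,-0.001],[0,0,0]],
  [0,[0,0,-0.002],[0,0,0]],
  [0,[0,0,-0.002],[0,0,0]],
  [0.02,[0,0,-0.002],[0,0,0]],
  [0.03,[0,0,-0.002],[0,0,0]],
  [0.04,[0,0,-0.002],[0,0,0]],
  [0.05,[0,0,-0.002],[0,0,0]],
  [0.05,[0,0,-0.002],[0,0,0]],
  [0.05,[0,0,-0.002],[0,0,0]],
  [0.05,[0,0,-0.006],[0,0,0]],
  [0.05,[0,0,-0.015],[0,0,0]],
  [0.05,[0,0,-0.03],[0,0,0]],
  [0.05,[0,0,-0.05],[0,0,0]],
  [0.05,[0,0,-0.08],[0,0,0]],
  [0.05,[0,0,-0.11],[0,0,0]],
  [0.05,[0,0,-0.13],[0,0,0]],
  [0.05,[0,0,-0.14],[0,0,0]],
  [0.05,[0,0,-0.14],[0,0,0]],
], grip_n=20)

```text
t: 14.83
tool_pos: [0.5699, -0.175, 0.3471]
tool_rot: [2.127, 2.301, 0.002]
contact_force: [0.8, 0.2, 0.5]
opening: 0.0498
grip_force: 0.0
```

Emit:
jog_arm([
  [0.05,[0,-0.01,0],[0,0,0]],
  [0.05,[0,-0.03,0],[0,0,0]],
  [0.05,[0,-0.06,0],[0,0,0]],
  [0.05,[0,-0.09,0],[0,0,0]],
  [0.05,[0,-0.12,0],[0,0,0]],
  [0.05,[0,-0.14,0],[0,0,0]],
  [0.05,[0,-0.15,0],[0,0,0]],
  [0.05,[0,-0.15,0],[0,0,0]],
  [0.05,[0,-0.15,0],[0,0,0]],
  [0.05,[0,-0.15,0],[0,0,0]],
])

```text
t: 15.67
tool_pos: [0.4197, -0.1862, 0.3418]
tool_rot: [2.132, 2.307, -0.001]
contact_force: [0.6, 0.6, -0.5]
opening: 0.0496
grip_force: 0.0
```

Run:
```python
from h import *
a=optics.get_image("scene")[:,:,::-1]; b=optics.get_image("top")[:,:,::-1]
cv2.imwrite("pics/r3.png",np.hstack([a[90:330,150:430],cv2.resize(b[150:270,180:470],(500,240))]))
h=cv2.cvtColor(b,cv2.COLOR_BGR2HSV)
m=cv2.inRange(h,(20,120,120),(35,255,255)); m[:,:180]=0;m[:,215:]=0;m[255:]=0;m[:220]=0
M=cv2.moments(m);print("jar",onz("top",M["m10"]/M["m00"],M["m01"]/M["m00"],.09))
```

```text
jar [0.48782242 0.41078712 0.09      ]
```

View pics/r3.png

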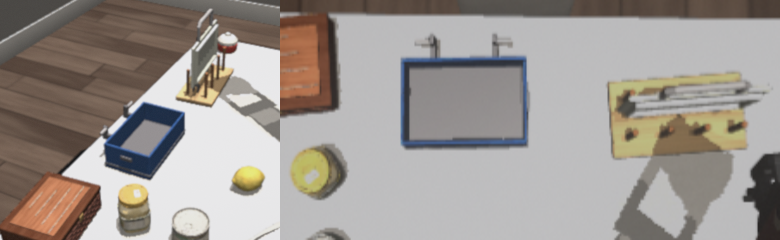

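The lid stands upright in the slot with the handle on top, the box is open, the jar is in place and the gripper is clear. I'm handing in.

```bash
python3 -c "
from station import ctrl, optics, monitor
print(ctrl.finish_job())"
```

```text
the job is handed in; nothing more can be done
None
```

The lid was swung up to vertical, held there about 1.5 s, lifted straight off the pins and stood upright in the rack slot, handle on top. The jar was not touched, and the job was handed in at about 16 s of the 53 s allowed; no verdict was printed.

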